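# Open the push-latch desk box in the survey van

## Task

Open the wide desk box: press down on its lid at the round mark until the push-latch lets go, let the lid spring ajar by itself, then reach in under its raised edge and push the lid gently back until it stands upright or beyond and stays there by itself. Use only the fingertips or the outside of the fingers: do not grip the lid or lift anything, keep the narrow box shut, and leave the torch, mouse, tape roll and pen tray where they are.

Things in the scene. Friction and masses are not known exactly. Their poses are not given: they have to be found in the camera images.
- wide_box: the box to open: black plastic desk box screwed to the desk, 160 mm deep (its x) by 150 mm wide (its y) by 90 mm high, with a grey flush lid on top. Origin: centre of the underside. Its x axis points from the lid's free edge (the side nearer the robot) to the hinge side
- wide_lid (a joint): angle in rad of the wide box's lid: 0 shut and latched (lid top 90 mm above the desk, level with the side walls); negative when pressed in (stop at -0.07, 9 mm at the mark); it springs to about +0.8 (free edge 190 mm above the desk) once the latch lets go; stop at 2.1. Hinge friction: beyond about 1.3 it stays where left, below that it sinks back to 0.8. Pushing up does not open a latched lid; no re-latching
- wide_mark (a point): centre of the round dark press mark (20 mm across) on top of the wide lid, mid-width, 20 mm from its free edge, 126 mm from the hinge line; moves with the lid. Pressing here takes about 4 to 6 N; the latch lets go when the mark has gone in about 3 mm, and the lid rises when the finger is taken away
- wide_hinge (a point): middle of the wide lid's hinge line, fixed to the box, 86 mm above the desk, 70 mm from the box's centre along its +x; the line runs along the box's y, between two small steel hinge barrels. The lid is a smooth handleless plate 136 mm wide, 8 mm thick, about 0.12 kg; its rounded free edge is 146 mm from this line. A latch peg hangs 21 mm below the lid at its -y front corner; the middle is clear
- narrow_box: the other box, to be left shut: same build, depth and height but only 90 mm wide. Origin: centre of the underside; axes as for the wide box
- narrow_lid (a joint): angle in rad of the narrow box's lid, 0 shut and latched, with the same push-latch
- torch: dark steel torch standing upright on its head, 38 mm diameter at the foot, 100 mm high, loose. Origin: centre of the underside
- mouse: black computer mouse, 105 by 60 by 32 mm, loose. Origin: centre of the underside
- tape: roll of brown tape lying flat, 90 mm outside diameter, 25 mm high, loose. Origin: centre of the underside
- pen_tray: open black pen tray, 220 (x) by 100 (y) by 50 mm high, loose. Origin: centre of the underside
Mind the look-alikes: they are no part of the job. Leave any green look-alike of the wide_box alone. Leave any pink look-alike of the narrow_box alone.

How it is judged:
On the way, in this order (a step that is already met when the one before it is completed fails the run):
1. the wide lid, untouched, stands ajar after its latch has let go (value of joint wide_lid between 0.5 and 1.1 rad and contact force between the fingers and wide_lid below 0.2 N), for 0.2 s.
2. the wide lid has been pushed up to upright (value of joint wide_lid above 1.4 rad), for 0.2 s.
At the end, for the whole second after the job is handed in: the wide lid stands at rest at 1.4 rad (80 degrees) or more, the narrow lid is shut (under 0.05 rad), and the torch (upright), mouse, tape and pen tray are within 30 mm of where they stood (value of joint wide_lid above 1.4 rad and velocity of joint wide_lid between -0.1 and 0.1 rad/s and value of joint narrow_lid below 0.05 rad and distance of each of torch, mouse, tape, pen_tray from where it was at the start of the episode below 0.03 m and angle between torch's own z axis and vertical below 0.2 rad); the robot touches nothing.
It fails at once if the narrow box was opened (value of joint narrow_lid above 0.1 rad).
It fails at once if the wide lid was forced (over 40 N) (contact force between the fingers and wide_lid above 40 N).
It fails at once if the ajar wide lid was gripped (pressed on its top and on its edge or underside at once) (value of joint wide_lid above 0.3 rad and contact force between the fingers and wide_lid_c0 above 3 N and (contact force between the fingers and wide_lid_c1 above 3 N or contact force between the fingers and wide_lid_c2 above 3 N)).
It fails at once if a bystander was lifted, knocked over or pushed away (distance of any of torch, mouse, tape, pen_tray from where it was at the start of the episode above 0.03 m or angle between torch's own z axis and vertical above 0.5 rad).
It also fails if it takes over 48 s, if anything falls off the work surface, if the arm or the gripper's body presses on something with over 40 N, if the wrist force passes 120 N, or if a joint passes its speed limit or range.

## Robot

A 7-joint arm with a two-finger parallel gripper is mounted at the origin on the work surface. World frame = base frame: x ahead of the robot, y to its left, z up, the work surface at z = 0. Lengths are in m, angles in rad, forces in N, time in s.
With the tool pointing down it reaches from about 0.4 to 0.85 m from the base axis. Payload 10.4 kg.
Tool frame: the origin (TCP) lies at the very end of the fingers, on their centre line; the grasp point (between the pads) lies 19 mm behind it; y points along the fingers, x is the direction in which the jaws open and shut, and the axes are right-handed (so a half turn about y gives the same grasp; the last joint's range is limited). The gripper opens to 87 mm and grips with 3 to 60 N. Pads are 19 mm wide; open, the fingers measure 117 mm over their backs; the gripper's body (75 mm by 190 mm) begins 51 mm behind the grasp point.
Start: joints at [1.091, 0.332, -0.065, 1.46, 0.022, 1.35, -0.088], TCP at [0.276, -0.561, 0.223] pointing down, gripper open.
Joint ranges: [-2.6, 2.6], [-0.5, 2.12], [-1.47, 1.34], [0.16, 2.42], [-1.27, 4.41], [0.06, 2.06], [-2.6, 2.6]. Speed limits (rad/s): [2.22, 2.22, 2.79, 2.79, 3.14, 3.14, 3.14].

## Interface

Orientations are given as a unit quaternion [x, y, z, w].
In Python, from bench import readout, vision, r gives the robot as it stands.
- The arm moves only by the tool arm_command, never from a script. Its argument "targets" is a list that holds one entry, the list of rows, each a list of 6 numbers: the shift along the tool's x, y, z in m, then the turn, a rotation vector about the tool's x, y, z in degrees. A call has 1 to 12 rows; each row shifts and turns the commanded pose from where the row before left it, along the tool's axes as they then stand; what a row does not reach is not made up. A row lasts 1/12 s, in which the tool goes at most 41.7 mm and 7.16 degrees, less where a joint would pass 70% of its speed; a pose out of reach is approached as far as the arm can. A call is refused whole if a number of a shift passes 0.0417 or a number of a turn 7.16, either way. A call with a gripper value outside its range is refused whole. "hand" is the opening, from 0 (shut) to 1 (fully open), set as the call begins (left out, the last holds). The fingers move at their own pace and stop on an object; "grip_force" is the grip in N (left out, the last holds). Time passes only in rows, so rows that do not move let the fingers close. It gives the time, the measured TCP pose, the force and the opening at its end, in the units of the state.
- readout.read_state(): the state, without advancing time (a new reading comes with each control period).
- vision.camera(name): name is "scene" or "top" or "wrist"; returns a dict with "pixels" (384x512x3 uint8, blue, green, red), "fovy" (degrees; the focal length in pixels is half the picture's height over the tangent of half this angle, whatever the lens; pixels are square), "cx", "cy" (the principal point, pixels), "D" ([k1, k2, p1, p2, k3] as OpenCV has them; the pictures are not rectified), "R" (3x3) and "t" (3): a world point X has camera coordinates R X + t; the wrist camera has in their place "mount" (4x4, takes a point from camera to tool coordinates, whose origin is the TCP and whose axes are the tool frame's). Camera axes: x right, y down, z forward; pixel columns grow to the right and rows downward; lengths in m; the calibration is good to about 2 mm. A picture is of the moment at which its call begins: read the wrist's pose just before it. There is no depth.
- r.close_job(): hands the job in, once; it reports no verdict.
The state is a dict: "time": time; "joint_positions": joint angles; "joint_vel": joint speeds; "joint_torque": joint torques, N m; "ee_pos": TCP position; "eef_rot": TCP orientation; "ft_force": force on the tool from outside, world axes, zero at the start; "torque": the same for the moment, N m; "width": finger opening in m.
Only numpy, scipy, OpenCV 4.12 (cv2) and the standard library are available. Lean on these libraries where they do the work, as an engineer would, in place of code of your own. Each camera call takes 0.05 s, during which the arm holds its last target.

## Working session

There is one attempt and no reset: what is moved stays moved. The work goes in short steps, Python scripts to look and compute and a tool call to move; the robot and the scene stay as the last step left them, time stands still between calls to the robot, and variables do not carry over. Pictures are saved under pics/ and viewed, and the job is handed in when it is done.

Besides the shell and the picture viewer there is one more tool, called after "Call:" in YAML: its name, and indented under it one key for each argument. arm_command: Moves the arm, as the interface text tells. Its arguments: {"type":"object","properties":{"targets":{"type":"array","items":{"type":"array","items":{"type":"array","items":{"type":"number"}}}},"hand":{"type":"number"},"grip_force":{"type":"number"}},"required":["targets"]}

```bash
mkdir -p pics; ls; cat > h.py <<'E'
import numpy as np,cv2
from bench import readout,vision,r
def K(c):
    h,w=c["pixels"].shape[:2]; f=h/2/np.tan(np.radians(c["fovy"])/2)
    return np.array([[f,0,c["cx"]],[0,f,c["cy"]],[0,0,1.]])
def onplane(c,uv,z):
    uv=np.array(uv,float).reshape(-1,1,2)
    n=cv2.undistortPoints(uv,K(c),np.array(c["D"],float)).reshape(-1,2)
    R=np.array(c["R"]);t=np.array(c["t"]).ravel()
    o=-R.T@t; d=np.c_[n,np.ones(len(n))]@R
    return o+d*((z-o[2])/d[:,2])[:,None]
def proj(c,X):
    R=np.array(c["R"]);t=np.array(c["t"],float)
    return cv2.projectPoints(np.array(X,float).reshape(-1,1,3),cv2.Rodrigues(R)[0],t,K(c),np.array(c["D"],float))[0].reshape(-1,2)
E
python3 - <<'E'
from h import *
s=readout.read_state(); print({k:np.round(v,3) for k,v in s.items()})
for n in("scene","top"):
    c=vision.camera(n); cv2.imwrite(f"pics/{n}0.png",c["pixels"]); print(n,c["fovy"],np.round(c["R"],2),np.round(c["t"],3))
E
```

```text
pics
{'time': np.float64(0.0), 'joint_positions': array([ 1.091,  0.333, -0.065,  1.461,  0.022,  1.35 , -0.089]), 'joint_vel': array([0.   , 0.   , 0.001, 0.   , 0.   , 0.001, 0.001]), 'joint_torque': array([-1.0000e-03, -6.2325e+01,  2.4000e-02, -3.8990e+01, -6.1000e-02,
        4.0000e-02,  0.0000e+00]), 'ee_pos': array([ 0.276, -0.561,  0.222]), 'eef_rot': array([-0.6  ,  0.374, -0.373,  0.6  ]), 'ft_force': array([-0.286, -1.03 , -0.277]), 'torque': array([ 0.021, -0.029,  0.004]), 'width': np.float64(0.087)}
scene 54.308508442323266 [[-0.52  0.85  0.01]
 [ 0.56  0.36 -0.75]
 [-0.64 -0.38 -0.67]] [ 0.281 -0.204  1.719]
top 48.83214864458428 [[ 0.01 -1.   -0.01]
 [-0.99 -0.01 -0.14]
 [ 0.14  0.01 -0.99]] [-0.032  0.525  1.697]
```

View pics/scene0.png

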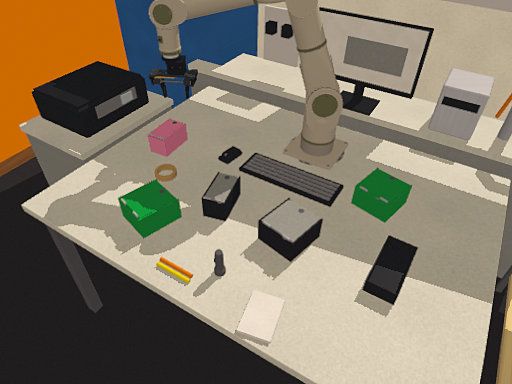

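View pics/top0.png

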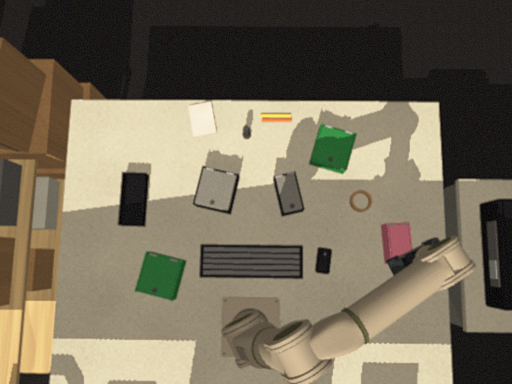

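Candidates in the top view:
- Grey-lidded wide box at (216,190), which fits the description.
- Narrow grey box at (289,193).
- Green look-alikes at (160,275) and (332,148).
- Pink look-alike at (397,240).

I choose (216,190) and check it in a close crop.

```bash
python3 - <<'E'
from h import *
c=vision.camera("top"); s=vision.camera("scene")
a=cv2.resize(c["pixels"][155:225,180:310],None,fx=6,fy=6,interpolation=cv2.INTER_CUBIC)
cv2.imwrite("pics/topcrop.png",a)
b=cv2.resize(s["pixels"][190:265,245:335],None,fx=7,fy=7,interpolation=cv2.INTER_CUBIC)
cv2.imwrite("pics/scenecrop.png",b)
E
```

```text
(no output)
```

View pics/topcrop.png

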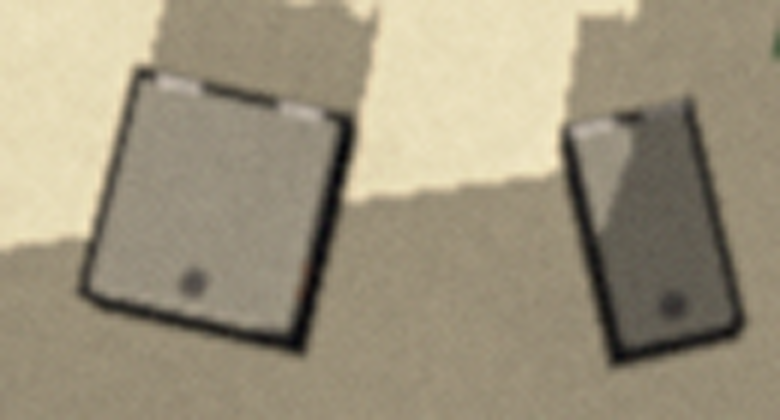

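View pics/scenecrop.png

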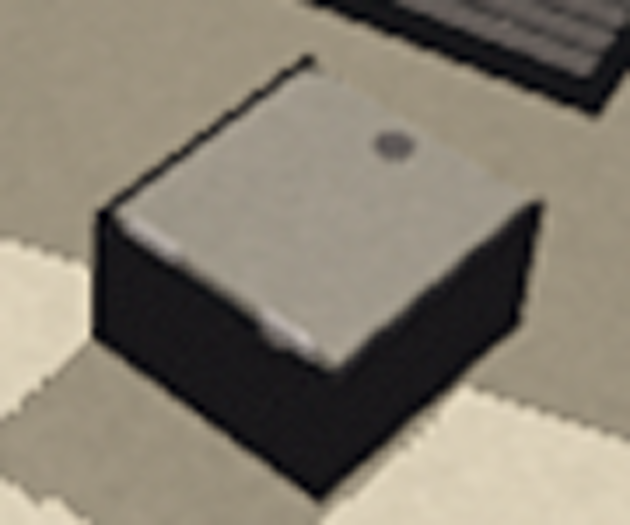

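The top crop shows the wide grey lid with its mark at crop (194,284), and hinge barrels at (178,86) and (300,112). The scene crop shows the mark at (394,145). The box is nearly square, so this is the wide one. Next I locate them.

```bash
python3 - <<'E'
from h import *
c=vision.camera("top"); s=vision.camera("scene")
f=lambda x,y,k,ox,oy:((x+.5)/k-.5+ox,(y+.5)/k-.5+oy)
def darkc(im,u,v,w=4):
    g=cv2.cvtColor(im,cv2.COLOR_BGR2GRAY).astype(float); u0,v0=int(round(u)),int(round(v))
    p=g[v0-w:v0+w+1,u0-w:u0+w+1]; m=np.clip(np.median(p)-12-p,0,None); yy,xx=np.mgrid[v0-w:v0+w+1,u0-w:u0+w+1]
    return (m*xx).sum()/m.sum(),(m*yy).sum()/m.sum()
mt=darkc(c["pixels"],*f(194,284,6,180,155),3); ms=darkc(s["pixels"],*f(394,145,7,245,190),3)
print(mt,f(194,284,6,180,155),ms,f(394,145,7,245,190))
print("mark",onplane(c,mt,.09),onplane(s,ms,.09))
P=onplane(c,[f(*p,6,180,155) for p in [(138,68),(354,116),(300,352),(82,292)]],.09); print("corners top",P.round(4), [np.linalg.norm(P[i]-P[(i+1)%4]).round(4) for i in range(4)])
Q=onplane(s,[f(*p,7,245,190) for p in [(103,212),(335,372),(540,203),(312,60)]],.09); print("corners scene",Q.round(4),[np.linalg.norm(Q[i]-Q[(i+1)%4]).round(4) for i in range(4)])
print("barrels",onplane(c,[f(*p,6,180,155) for p in[(178,86),(300,112)]],.09).round(4))
print("narrow corners",onplane(c,[f(*p,6,180,155) for p in [(563,125),(690,100),(742,325),(614,362)]],.09).round(3))
print("torch,...",onplane(c,[(247,135),(323,260),(360,201)],0.02).round(3))
print('monitor etc: tall?')
from scipy.spatial.transform import Rotation as Ro
st=readout.read_state(); print(Ro.from_quat(st["eef_rot"]).as_matrix().round(3), st["ee_pos"])
E
```

```text
(np.float64(211.76023391812865), np.float64(201.73391812865498)) (211.91666666666666, 201.91666666666666) (np.float64(300.7875), np.float64(210.32708333333332)) (300.85714285714283, 210.28571428571428)
mark [[0.49249022 0.15568965 0.09      ]] [[0.48901065 0.15641553 0.09      ]]
corners top [[0.6376 0.1967 0.09  ]
 [0.606  0.051  0.09  ]
 [0.4472 0.0838 0.09  ]
 [0.4857 0.2293 0.09  ]] [np.float64(0.1491), np.float64(0.1622), np.float64(0.1505), np.float64(0.1554)]
corners scene [[0.6043 0.0591 0.09  ]
 [0.6345 0.1987 0.09  ]
 [0.487  0.2338 0.09  ]
 [0.4553 0.0938 0.09  ]] [np.float64(0.1429), np.float64(0.1516), np.float64(0.1435), np.float64(0.153)]
barrels [[0.6255 0.1694 0.09  ]
 [0.6085 0.0872 0.09  ]]
narrow corners [[ 0.601 -0.089  0.09 ]
 [ 0.619 -0.173  0.09 ]
 [ 0.468 -0.207  0.09 ]
 [ 0.443 -0.123  0.09 ]]
torch,... [[ 0.788  0.023  0.02 ]
 [ 0.268 -0.293  0.02 ]
 [ 0.511 -0.448  0.02 ]]
monitor etc: tall?
[[ 0.441 -0.     0.897]
 [-0.897  0.     0.441]
 [-0.    -1.     0.   ]] [ 0.2756439  -0.56084484  0.22233554]
```

Call:
arm_command:
  targets:
    - [[-0.013,-0.007,0.0225,0,0,0],[-0.013,-0.007,0.0225,0,0,0],[-0.013,-0.007,0.0225,0,0,0],[-0.013,-0.007,0.0225,0,0,0],[-0.013,-0.007,0.0225,0,0,0],[-0.013,-0.007,0.0225,0,0,0],[-0.013,-0.007,0.0225,0,0,0],[-0.013,-0.007,0.0225,0,0,0],[-0.013,-0.007,0.0225,0,0,0],[-0.013,-0.007,0.0225,0,0,0],[-0.013,-0.007,0.0225,0,0,0],[-0.013,-0.007,0.0225,0,0,0]]
  hand: 0

```text
time: 1.3
ee_pos: [0.4497, -0.3006, 0.307]
eef_rot: [0.6, -0.374, 0.374, -0.6]
ft_force: [-0.2, 0.2, 0.3]
width: 0.0148
```

```bash
cat >> h.py <<'E'
from scipy.spatial.transform import Rotation as Ro
BX=np.array([.978,-.207,0]);BX/=np.linalg.norm(BX);BY=np.array([-BX[1],BX[0],0])
HINGE=np.array([.614,.130,.086]); MARK=np.array([.491,.156,.09])
def st():
    s=readout.read_state();R=Ro.from_quat(s["eef_rot"])
    print("t",round(float(s["time"]),2),"p",np.round(s["ee_pos"],4),"F",np.round(s["ft_force"],2),"w",round(float(s["width"]),4),"q",np.round(s["joint_positions"],2))
    print(R.as_matrix().round(3).tolist())
    return s,np.array(s["ee_pos"]),R
def to(X,Rt=None):
    s,p,R=st(); print("shift tool",R.inv().apply(np.array(X)-p).round(4))
    if Rt is not None: print("turn tool deg",np.degrees((R.inv()*Rt).as_rotvec()).round(2))
def down(sgn):
    z=sgn*BX; y=np.array([0,0,-1.]); return Ro.from_matrix(np.c_[np.cross(y,z),y,z])
E
python3 -c "
from h import *
to([.51,-.05,.3],down(-1)); to([.51,-.05,.3],down(1))"
```

```text
t 1.3 p [ 0.4497 -0.3006  0.307 ] F [-0.23  0.16  0.3 ] w 0.0148 q [ 0.75  0.13 -0.28  1.54  0.04  1.48 -0.64]
[[0.441, 0.0, 0.897], [-0.897, -0.0, 0.441], [0.0, -1.0, 0.0]]
shift tool [-0.1983  0.0069  0.1647]
turn tool deg [ 2.0000e-02 -1.4188e+02  1.0000e-02]
t 1.3 p [ 0.4497 -0.3006  0.307 ] F [-0.23  0.16  0.3 ] w 0.0148 q [ 0.75  0.13 -0.28  1.54  0.04  1.48 -0.64]
[[0.441, 0.0, 0.897], [-0.897, -0.0, 0.441], [0.0, -1.0, 0.0]]
shift tool [-0.1983  0.0069  0.1647]
turn tool deg [-1.000e-02  3.812e+01  1.000e-02]
```

Call:
arm_command:
  targets:
    - [[-0.0165,0,0.0137,0,0,0],[-0.0165,0,0.0137,0,0,0],[-0.0165,0,0.0137,0,0,0],[-0.0165,0,0.0137,0,0,0],[-0.0165,0,0.0137,0,0,0],[-0.0165,0,0.0137,0,0,0],[-0.0165,0,0.0137,0,0,0],[-0.0165,0,0.0137,0,0,0],[-0.0165,0,0.0137,0,0,0],[-0.0165,0,0.0137,0,0,0],[-0.0165,0,0.0137,0,0,0],[-0.0165,0,0.0137,0,0,0]]

```text
time: 2.3
ee_pos: [0.5095, -0.0506, 0.3066]
eef_rot: [0.6, -0.374, 0.374, -0.6]
ft_force: [0.3, 0.2, -0.2]
width: 0.0007
```

Call:
arm_command:
  targets:
    - [[0,0,0,0,-7.1,0],[0,0,0,0,-7.1,0],[0,0,0,0,-7.1,0],[0,0,0,0,-7.1,0],[0,0,0,0,-7.1,0],[0,0,0,0,-7.1,0],[0,0,0,0,-7.1,0],[0,0,0,0,-7.1,0],[0,0,0,0,-7.1,0],[0,0,0,0,-7.1,0],[0,0,0,0,-7.1,0],[0,0,0,0,-7.1,0]]

```text
time: 3.3
ee_pos: [0.5094, -0.0517, 0.3066]
eef_rot: [0.695, 0.133, -0.133, -0.694]
ft_force: [-0.4, 0.1, -0.9]
width: 0.0007
```

Call:
arm_command:
  targets:
    - [[0,0,0,0,-7.1,0],[0,0,0,0,-7.1,0],[0,0,0,0,-7.1,0],[0,0,0,0,-7.1,0],[0,0,0,0,-7.1,0],[0,0,0,0,-7.1,0],[0,0,0,0,-7.1,0],[0,0,0,0,-7.1,0],[0,0,0,0,0,0]]

```text
time: 4.05
ee_pos: [0.5094, -0.0517, 0.3066]
eef_rot: [0.548, 0.447, -0.447, -0.547]
ft_force: [-0.1, -0.5, 0.1]
width: 0.0006
```

```bash
python3 -c "
from h import *
to([.491,.156,.2],down(-1))"
```

```text
t 4.05 p [ 0.5094 -0.0517  0.3066] F [-0.09 -0.55  0.06] w 0.0006 q [ 0.58  0.09 -0.6   1.59  0.05  1.48  1.35]
[[0.199, 0.0, -0.98], [0.98, -0.0, 0.199], [-0.0, -1.0, -0.0]]
shift tool [0.1999 0.1065 0.0593]
turn tool deg [ 0.01  0.47 -0.01]
```

Call:
arm_command:
  targets:
    - [[0.0167,0.012,0.0049,0,0,0],[0.0167,0.012,0.0049,0,0,0],[0.0167,0.012,0.0049,0,0,0],[0.0167,0.012,0.0049,0,0,0],[0.0167,0.012,0.0049,0,0,0],[0.0167,0.012,0.0049,0,0,0],[0.0167,0.012,0.0049,0,0,0],[0.0167,0.012,0.0049,0,0,0],[0.0167,0.012,0.0049,0,0,0],[0.0167,0.012,0.0049,0,0,0],[0.0167,0.012,0.0049,0,0,0],[0,0,0,0,0,0]]

```text
time: 5.05
ee_pos: [0.4924, 0.1425, 0.1726]
eef_rot: [-0.548, -0.445, 0.446, 0.55]
ft_force: [-0.2, 0.5, -0.9]
width: 0.0006
```

```bash
python3 -c "
from h import *
to([.491,.156,.095],down(-1))
for n in('scene','wrist'):
    c=vision.camera(n); im=c['pixels']
    if n=='scene': im=cv2.resize(im[140:280,220:360],None,fx=4,fy=4)
    cv2.imwrite(f'pics/{n}1.png',im)
"
```

```text
t 5.05 p [0.4924 0.1425 0.1726] F [-0.23  0.47 -0.87] w 0.0006 q [ 0.32  0.2  -0.76  1.79  0.14  1.22  0.88]
[[0.205, -0.003, -0.979], [0.979, 0.001, 0.205], [0.0, -1.0, 0.003]]
shift tool [0.0129 0.0776 0.004 ]
turn tool deg [-0.16  0.11  0.02]
```

View pics/scene1.png

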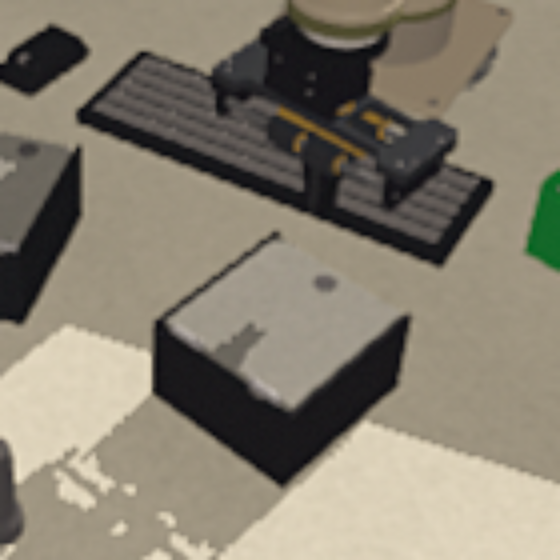

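View pics/wrist1.png

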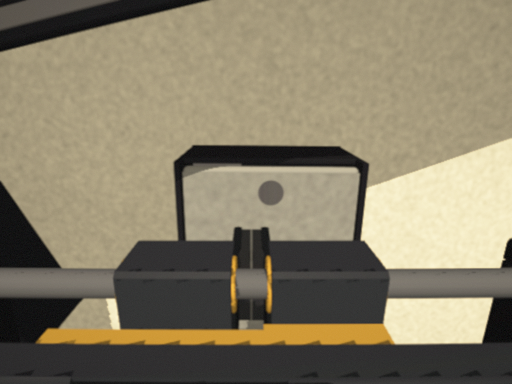

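The scene shows the gripper in front of and above the wide lid. The wrist view shows the mark at (270,193) and the closed fingertips near column 251. I measure the mark through the wrist camera.

```bash
cat >> h.py <<'E'
def wristcam():
    s=readout.read_state();T=np.eye(4);T[:3,:3]=Ro.from_quat(s["eef_rot"]).as_matrix();T[:3,3]=s["ee_pos"]
    c=vision.camera("wrist"); M=T@np.array(c["mount"]); Ri=M[:3,:3].T
    c["R"]=Ri;c["t"]=-Ri@M[:3,3]; return c
E
python3 -c "
from h import *
c=wristcam()
print(onplane(c,[(270.3,192.5)],.09)); L=onplane(c,[(184,166),(361,168)],.09);print(L,np.linalg.norm(L[0]-L[1])); print(np.round(c['mount'],3))
to([.491,.156,.1])
"
```

```text
[[0.49264115 0.15453154 0.09      ]]
[[0.45821489 0.09389906 0.09      ]
 [0.48775602 0.22648282 0.09      ]] 0.13583494107021715
[[ 1.     0.     0.    -0.001]
 [-0.    -0.284  0.959 -0.162]
 [ 0.    -0.959 -0.284  0.078]
 [ 0.     0.     0.     1.   ]]
t 5.2 p [0.4945 0.1387 0.1748] F [-0.85 -0.88  0.8 ] w 0.0005 q [ 0.33  0.19 -0.76  1.78  0.14  1.22  0.89]
[[0.207, 0.0, -0.978], [0.978, -0.0, 0.207], [-0.0, -1.0, -0.0]]
shift tool [0.0162 0.0748 0.0071]
```

Call:
arm_command:
  targets:
    - [[0.004,0.015,0.0013,0,0,0],[0.004,0.015,0.0013,0,0,0],[0.004,0.015,0.0013,0,0,0],[0.004,0.015,0.0013,0,0,0],[0,0.008,0,0,0,0],[0,0,0,0,0,0],[0,0,0,0,0,0]]

```text
time: 5.78
ee_pos: [0.4929, 0.1551, 0.107]
eef_rot: [0.549, 0.445, -0.445, -0.549]
ft_force: [0.3, 0.3, 0.2]
width: 0.0001
```

```bash
python3 -c "
from h import *
to([.492,.1555,.09])"
```

```text
t 5.78 p [0.4929 0.1551 0.107 ] F [0.3  0.34 0.21] w 0.0001 q [ 0.27  0.28 -0.75  1.85  0.22  1.09  0.8 ]
[[0.207, 0.0, -0.978], [0.978, -0.0, 0.207], [-0.0, -1.0, -0.0]]
shift tool [0.0002 0.017  0.001 ]
```

Call:
arm_command:
  targets:
    - [[0,0.005,0,0,0,0],[0,0.005,0,0,0,0],[0,0.003,0,0,0,0],[0,0.003,0,0,0,0],[0,0.002,0,0,0,0],[0,0.002,0,0,0,0],[0,0,0,0,0,0]]

```text
time: 6.37
ee_pos: [0.4925, 0.1558, 0.0864]
eef_rot: [0.549, 0.446, -0.446, -0.549]
ft_force: [-1.5, -1.0, 3.8]
width: 0.0003
```

Call:
arm_command:
  targets:
    - [[0,0.001,0,0,0,0],[0,0.001,0,0,0,0],[0,0,0,0,0,0]]

```text
time: 6.62
ee_pos: [0.4926, 0.1558, 0.0845]
eef_rot: [0.549, 0.446, -0.446, -0.549]
ft_force: [-1.7, -1.8, 4.3]
width: 0.0002
```

Call:
arm_command:
  targets:
    - [[0,-0.02,0.012,0,0,0],[0,-0.03,0.02,0,0,0],[0,-0.03,0.02,0,0,0],[0,-0.03,0.02,0,0,0],[0,-0.03,0.02,0,0,0],[0,-0.03,0,0,0,0],[0,0,0,0,0,0],[0,0,0,0,0,0],[0,0,0,0,0,0],[0,0,0,0,0,0],[0,0,0,0,0,0]]

```text
time: 7.53
ee_pos: [0.4021, 0.1746, 0.2534]
eef_rot: [-0.548, -0.445, 0.446, 0.549]
ft_force: [0.4, 0.7, 0.5]
width: 0.0004
```

```bash
python3 -c "
from h import *
st()
c=vision.camera('scene'); cv2.imwrite('pics/scene2.png',cv2.resize(c['pixels'][120:280,200:370],None,fx=3.5,fy=3.5))
c=wristcam();cv2.imwrite('pics/wrist2.png',c['pixels'])
"
```

```text
t 7.53 p [0.4021 0.1746 0.2534] F [0.36 0.67 0.47] w 0.0004 q [ 0.35 -0.08 -0.8   1.84 -0.06  1.36  0.92]
[[0.205, -0.002, -0.979], [0.979, 0.0, 0.205], [-0.0, -1.0, 0.002]]
```

View pics/scene2.png

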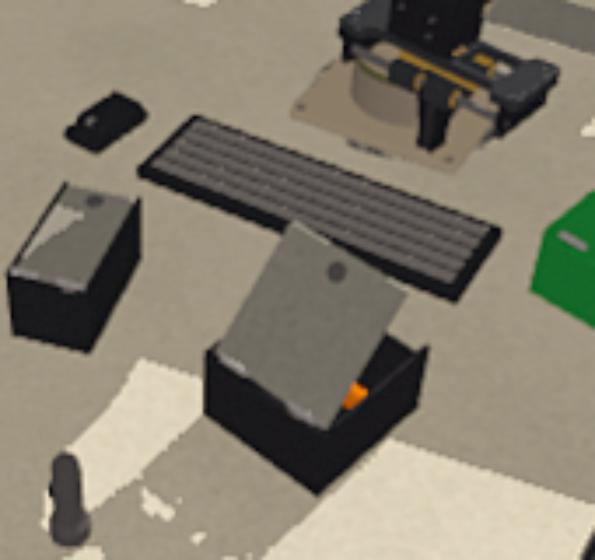

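View pics/wrist2.png

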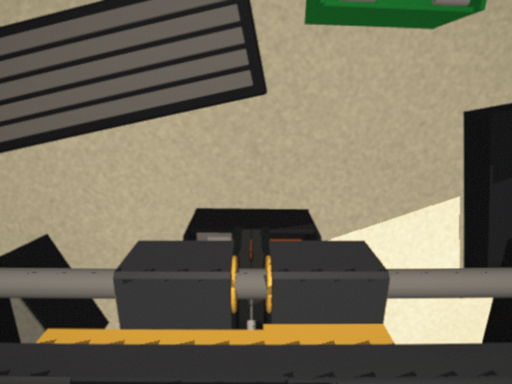

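The lid now stands ajar, with its underside and an orange item inside visible at scene crop (355,395), and the fingers are clear. Next I lower the fingertips in front of the raised edge.

Call:
arm_command:
  targets:
    - [[0,0.014,0,0,0,0],[0,0.014,0,0,0,0],[0,0.014,0,0,0,0],[0,0.014,0,0,0,0],[0,0.014,0,0,0,0],[0,0.012,0,0,0,0],[0,0,-0.015,0,0,0],[0,0,-0.015,0,0,0],[0,0,-0.015,0,0,0],[0,0,-0.015,0,0,0],[0,0,0,0,0,0],[0,0,0,0,0,0]]

```text
time: 8.63
ee_pos: [0.4611, 0.1625, 0.1718]
eef_rot: [-0.548, -0.445, 0.446, 0.55]
ft_force: [-0.5, -0.0, -0.1]
width: 0.0007
```

```bash
python3 -c "
from h import *
s,p,R=st(); d=p-np.array([.615,.129,.086]); print('box frame rel hinge',d@BX,d@BY,d[2])
c=vision.camera('scene'); cv2.imwrite('pics/scene3.png',cv2.resize(c['pixels'][120:280,200:370],None,fx=3.5,fy=3.5))
"
```

```text
t 8.63 p [0.4611 0.1625 0.1718] F [-0.45 -0.05 -0.06] w 0.0007 q [ 0.33  0.14 -0.81  1.84  0.11  1.2   0.85]
[[0.205, -0.002, -0.979], [0.979, 0.001, 0.205], [0.0, -1.0, 0.002]]
box frame rel hinge -0.15752806924037152 0.0008861571513103378 0.08581813113860451
```

View pics/scene3.png

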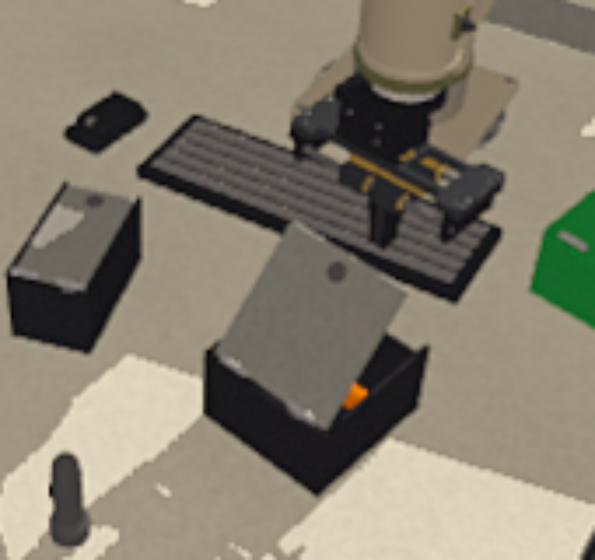

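Call:
arm_command:
  targets:
    - [[0,0.003,-0.006,0,0,0],[0,0.002,-0.006,0,0,0],[0,0,-0.006,0,0,0],[0,0,-0.006,0,0,0],[0,0,-0.006,0,0,0],[0,0,-0.006,0,0,0],[0,0,-0.006,0,0,0],[0,0,-0.006,0,0,0],[0,0,-0.006,0,0,0],[0,0,-0.006,0,0,0],[0,0,0,0,0,0]]

```text
time: 9.6
ee_pos: [0.521, 0.1499, 0.1675]
eef_rot: [-0.549, -0.446, 0.446, 0.549]
ft_force: [0.2, 0.1, -0.3]
width: 0.0008
```

```bash
python3 -c "
from h import *
s,p,R=st(); d=p-np.array([.615,.129,.086]); print('box frame rel hinge',d@BX,d@BY,d[2])
c=vision.camera('scene'); cv2.imwrite('pics/scene4.png',cv2.resize(c['pixels'][120:280,200:370],None,fx=3.5,fy=3.5))
"
```

```text
t 9.6 p [0.521  0.1499 0.1675] F [ 0.21  0.07 -0.25] w 0.0008 q [ 0.3   0.28 -0.77  1.72  0.2   1.22  0.85]
[[0.206, 0.0, -0.979], [0.979, 0.0, 0.206], [0.0, -1.0, -0.0]]
box frame rel hinge -0.09631191851612357 0.001007325241923037 0.08149390586258981
```

View pics/scene4.png

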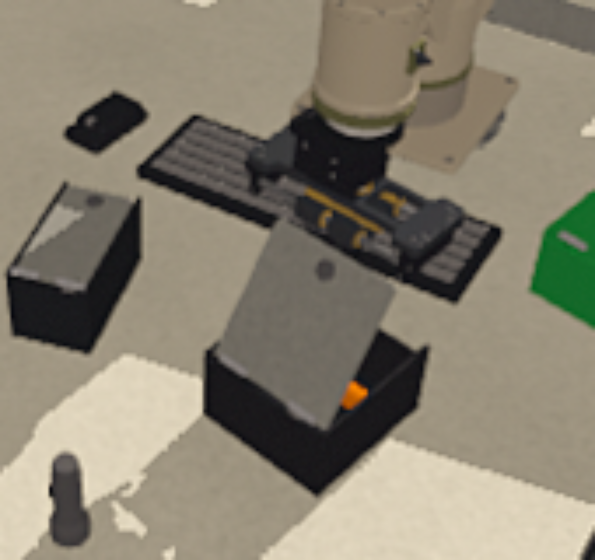

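The fingers are now hidden behind the lid. The lid's edge has begun to move, from about (295,222) to (280,222), with light contact. I continue gently, rising a little.

Call:
arm_command:
  targets:
    - [[0,-0.001,-0.005,0,0,0],[0,-0.001,-0.005,0,0,0],[0,-0.001,-0.005,0,0,0],[0,-0.001,-0.005,0,0,0],[0,-0.001,-0.005,0,0,0],[0,-0.001,-0.005,0,0,0],[0,-0.001,-0.005,0,0,0],[0,-0.001,-0.005,0,0,0],[0,-0.001,-0.005,0,0,0],[0,-0.001,-0.005,0,0,0],[0,-0.001,-0.005,0,0,0],[0,-0.001,-0.005,0,0,0]]

```text
time: 10.65
ee_pos: [0.5792, 0.1377, 0.1796]
eef_rot: [0.549, 0.446, -0.446, -0.549]
ft_force: [-0.5, 0.3, 0.5]
width: 0.0003
```

```bash
python3 -c "
from h import *
s,p,R=st(); d=p-np.array([.615,.129,.086]); print('box frame rel hinge',d@BX,d@BY,d[2])
c=vision.camera('scene'); cv2.imwrite('pics/scene5.png',cv2.resize(c['pixels'][120:280,200:370],None,fx=3.5,fy=3.5))
"
```

```text
t 10.65 p [0.5792 0.1377 0.1796] F [-0.46  0.35  0.46] w 0.0003 q [ 0.27  0.39 -0.73  1.57  0.27  1.29  0.87]
[[0.205, 0.0, -0.979], [0.979, -0.0, 0.205], [-0.0, -1.0, -0.0]]
box frame rel hinge -0.036853111283708814 0.0010838364771199142 0.0935873202172372
```

View pics/scene5.png

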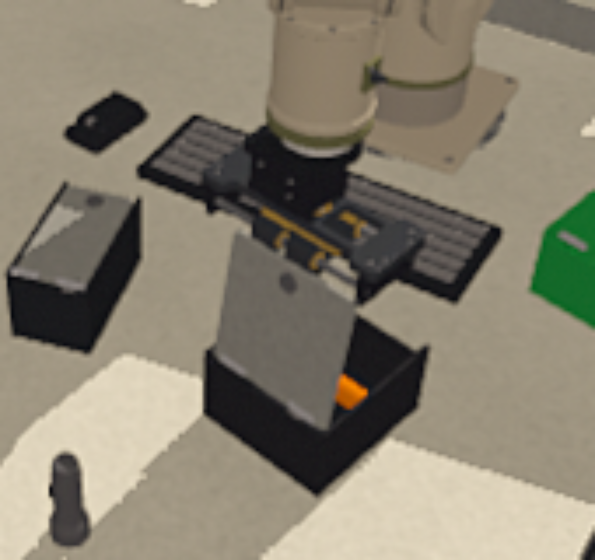

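The lid is near upright (about 1.3 rad) and following the fingers. I go on past vertical.

Call:
arm_command:
  targets:
    - [[0,-0.001,-0.004,0,0,0],[0,-0.001,-0.004,0,0,0],[0,-0.001,-0.004,0,0,0],[0,-0.001,-0.004,0,0,0],[0,-0.001,-0.004,0,0,0],[0,-0.001,-0.004,0,0,0],[0,-0.001,-0.004,0,0,0],[0,0,-0.004,0,0,0],[0,0,-0.003,0,0,0],[0,0,-0.003,0,0,0],[0,0,-0.002,0,0,0],[0,0,0,0,0,0]]

```text
time: 11.7
ee_pos: [0.6182, 0.1295, 0.1864]
eef_rot: [0.549, 0.446, -0.446, -0.549]
ft_force: [0.1, 0.8, -0.3]
width: 0.0006
```

```bash
python3 -c "
from h import *
s,p,R=st(); d=p-np.array([.615,.129,.086]); print('box frame rel hinge',d@BX,d@BY,d[2])
c=vision.camera('scene'); cv2.imwrite('pics/scene6.png',cv2.resize(c['pixels'][120:280,200:370],None,fx=3.5,fy=3.5))
"
```

```text
t 11.7 p [0.6182 0.1295 0.1864] F [ 0.09  0.79 -0.34] w 0.0006 q [ 0.25  0.46 -0.71  1.46  0.3   1.33  0.88]
[[0.205, 0.0, -0.979], [0.979, -0.0, 0.205], [-0.0, -1.0, -0.0]]
box frame rel hinge 0.0030040513292814847 0.0011525931556039064 0.10044830595096291
```

View pics/scene6.png

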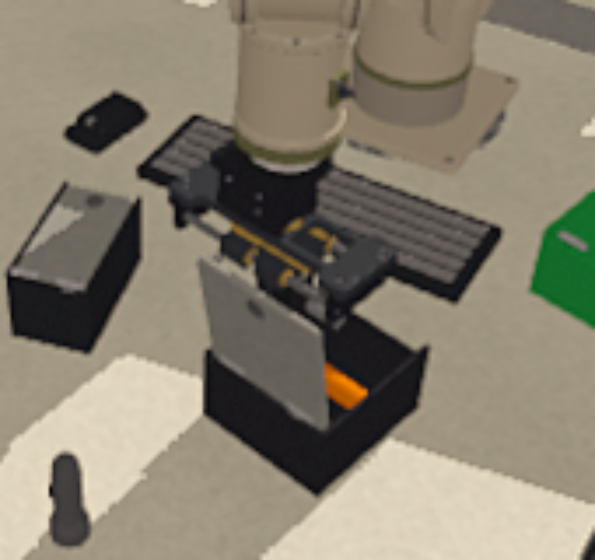

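The lid stands slightly past vertical, top edge from (205,262) to (325,320). I back off straight towards the robot, then up.

Call:
arm_command:
  targets:
    - [[0,0,0.006,0,0,0],[0,0,0.012,0,0,0],[0,0,0.015,0,0,0],[0,0,0.018,0,0,0],[0,0,0.018,0,0,0],[0,0,0.018,0,0,0],[0,0,0.018,0,0,0],[0,-0.015,0.018,0,0,0],[0,-0.02,0.018,0,0,0],[0,-0.02,0,0,0,0],[0,-0.02,0,0,0,0],[0,0,0,0,0,0]]

```text
time: 12.75
ee_pos: [0.4804, 0.1596, 0.2654]
eef_rot: [0.55, 0.448, -0.444, -0.547]
ft_force: [0.2, -0.3, 1.2]
width: 0.0003
```

Call:
arm_command:
  targets:
    - [[0,0,0,0,0,0],[0,0,0,0,0,0],[0,0,0,0,0,0],[0,0,0,0,0,0],[0,0,0,0,0,0],[0,0,0,0,0,0]]

```text
time: 13.25
ee_pos: [0.4796, 0.1586, 0.2611]
eef_rot: [-0.549, -0.446, 0.446, 0.549]
ft_force: [-0.2, -0.4, -0.6]
width: 0.0004
```

```bash
python3 -c "
from h import *
st()
c=vision.camera('scene'); cv2.imwrite('pics/scene7.png',cv2.resize(c['pixels'][100:300,130:370],None,fx=3,fy=3))
h=np.array([.615,.129,.086]); print('mid-edge pixel by angle (crop):')
for a in (1.3,1.4,1.5,1.6,1.7,1.8,2.0):
  for off in (-.068,.068):
    X=h+BY*off+.146*(-np.cos(a)*BX+np.sin(a)*np.array([0,0,1])); print(a,off,((proj(c,X)-[130,100])*3).round(0))
t=vision.camera('top');cv2.imwrite('pics/top7.png',t['pixels'])
"
```

```text
t 13.25 p [0.4796 0.1586 0.2611] F [-0.16 -0.38 -0.59] w 0.0004 q [ 0.35  0.11 -0.8   1.68  0.08  1.39  0.9 ]
[[0.205, -0.001, -0.979], [0.979, -0.0, 0.205], [-0.0, -1.0, 0.001]]
mid-edge pixel by angle (crop):
1.3 -0.068 [[421. 249.]]
1.3 0.068 [[523. 311.]]
1.4 -0.068 [[412. 253.]]
1.4 0.068 [[515. 316.]]
1.5 -0.068 [[402. 258.]]
1.5 0.068 [[506. 322.]]
1.6 -0.068 [[393. 264.]]
1.6 0.068 [[496. 329.]]
1.7 -0.068 [[383. 272.]]
1.7 0.068 [[487. 337.]]
1.8 -0.068 [[373. 281.]]
1.8 0.068 [[477. 347.]]
2.0 -0.068 [[354. 301.]]
2.0 0.068 [[458. 369.]]
```

View pics/scene7.png

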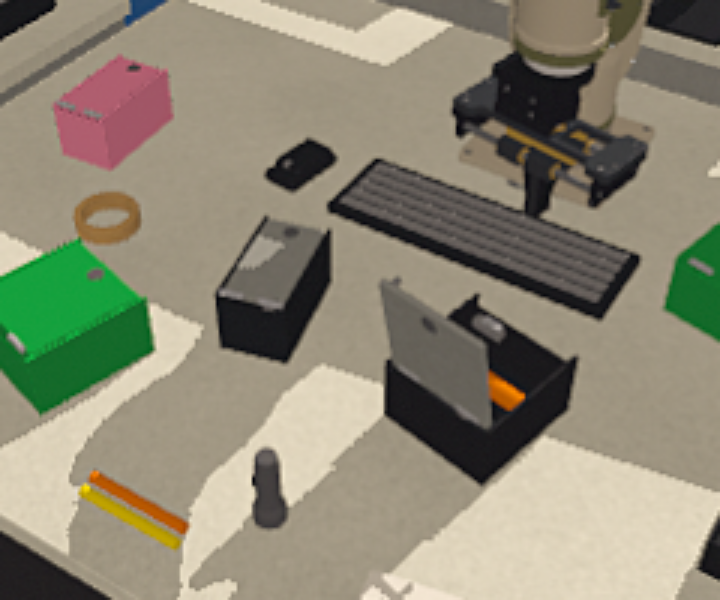

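View pics/top7.png

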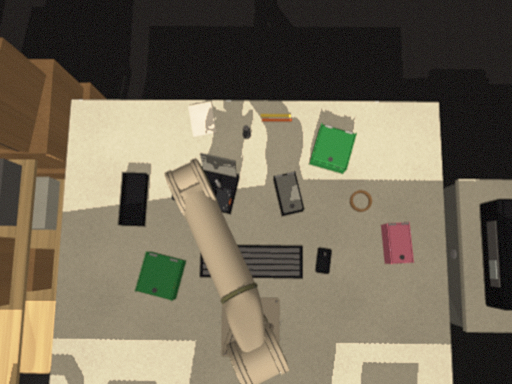

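The lid corners at scene crop (384,282) and (489,338) match about 1.7 rad. The fingers are clear, the narrow box is shut, and the torch (247,132), mouse (323,260), tape (360,201) and tray (134,199) are unmoved. I hand in.

```bash
python3 -c "
from h import *
print(r.close_job()); st()"
```

```text
the job is handed in; nothing more can be done
None
the job is handed in; nothing more can be done
```

The wide box is open and the job is handed in; no verdict was reported. With the fingers closed, I pressed the mark about 5 mm in at about 4 N. I lifted clear, and the lid sprang ajar untouched. Then I reached in under its edge and pushed it gently past vertical before backing away.

- **Lid:** my last check, about 1.5 s after the push ended and with the fingers clear, put it at about 1.7 rad, past upright. I read this from its top corners in one scene picture, so it is an estimate. I did not measure its speed.
- **Other objects:** by eye in the final pictures, the narrow box is shut and the torch, mouse, tape and pen tray have not moved. I did not measure their shifts.
- **Forces and time:** the wrist force showed only noise (about 1 N) in every reading during the push. The last reading before handing in was at 13.25 s of the 48 s allowed.
- **Disagreements:** the three cameras placed the mark within about 4 mm of each other. No check failed.

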